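# Sweep plywood offcuts into the scrap tray

### The arm

A 6-joint arm with a two-finger parallel gripper is mounted at the origin on the work surface. World frame = base frame: x ahead of the robot, y to its left, z up, the work surface at z = 0. Lengths are in m, angles in rad, forces in N, time in s.
With the tool pointing down it reaches from about 0.425 to 0.95 m from the base axis. Payload 3.5 kg.
Tool frame: the origin (TCP) lies midway between the tips of the shut fingers; the grasp point (between the pads) lies 19 mm behind it (ctrl.pinch_z is the distance from the TCP to the grasp point, in m); z points along the fingers, y is the line along which they close (so a half turn about z gives the same grasp; the last joint's range is limited). The gripper opens to 85 mm and grips with 20 to 120 N. Pads are 22 mm wide; open, the fingers measure 114 mm over their backs; the gripper's body (76 mm by 85 mm) begins 54 mm behind the grasp point. The pads swing forward as they close: fully open they stand 13 mm farther back than shut.
Start: joints at [0.992, 0.286, 1.577, -0, 1.279, -0.15], TCP at [0.281, 0.614, 0.231] pointing down, gripper open.
Joint ranges: [-2.77, 2.77], [-0.9, 2.22], [0.21, 2.48], [-1.53, 4.67], [0.24, 2.81], [-2.84, 2.84]. Speed limits (rad/s): [2.79, 2.79, 3.14, 3.14, 3.14, 3.14].

### API

Orientations are given as a unit quaternion [x, y, z, w].
In Python, from plant import get_state, viewer, sign_off, ctrl gives the robot as it stands. The module is installed in compiled form; this text tells all that it offers.
- The arm moves only by the shell command python3 -m handwheel 'ROWS' [FORCE]. ROWS is JSON, a list that holds one entry, the list of rows, each a list of 5 numbers: the finger opening in m, from 0 to 0.0854, then the shift along the tool's x, y, z in m, then the turn about the tool's z in degrees. In form: [[[claw, x, y, z, spin], ...]]. A call has 1 to 12 rows; each row shifts and turns the commanded pose from where the row before left it, along the tool's axes as they then stand; what a row does not reach is not made up. A row lasts 1/12 s, in which the tool goes at most 41.7 mm and 7.16 degrees, less where a joint would pass 70% of its speed; a pose out of reach is approached as far as the arm can. A call is refused whole if a number of a shift passes 0.0417 or a number of a turn 7.16, either way. A call with a gripper value outside its range is refused whole. The fingers move at their own pace and stop on an object; FORCE is the grip in N (left out, the last holds). Time passes only in rows, so rows that do not move let the fingers close. It gives the time, the measured TCP pose, the force, the opening and the grip force at its end, in the units of the state.
- get_state(): the state, without advancing time (a new reading comes with each control period).
- viewer.read_camera(name): name is "scene" or "top"; returns the picture (420x560x3 uint8, blue, green, red); there is no depth.
- viewer.camera_params(name): a dict with "fov_y" (degrees; the focal length in pixels is half the picture's height over the tangent of half this angle, whatever the lens; pixels are square), "cx", "cy" (the principal point, pixels), "xyz" and "attitude" of the camera in the world. Camera axes: x right, y up, looking along -z (the intrinsics and any distortion apply to the point x, -y, -z); pixel columns grow to the right and rows downward; lengths in m; the calibration is good to about 2 mm. A picture is of the moment at which its call begins. camera_params takes no time and is no camera call.
- sign_off(): hands the job in; it is judged then, once.
Trained networks look in the newest picture that a camera, given by its name, has taken for a name from the list of things; names that differ only in an ending like _2 or _b are one class to them, and where a whole thing is asked for, a point or a joint stands for the part that bears it (a point fixed in the world has none). Each returns a list of dicts, best first, with "confidence" (0 to 1); they miss things now and then, are a little off and sometimes report something else, mostly with a low value. They report only what shows in the picture. A call takes as long as a camera call. They do not tell look-alikes from the thing itself.
- viewer.look_for(camera, name): "extent" ([left, top, width, height] as shares, 0 to 1, of the picture: columns of its width, rows of its height, round what is visible of it).
- viewer.outline_of(camera, name): "mask" (420x560 bool, what is visible of it) and "extent" ([left, top, width, height] as shares, 0 to 1, of the picture: columns of its width, rows of its height, round what is visible of it).
- viewer.pinpoint(camera, name): "xy" ([column, row] as shares, 0 to 1, of the picture: columns of its width, rows of its height: a listed point, or the origin of a listed thing).
The state is a dict: "time": time; "qpos": joint angles; "dq": joint speeds; "joint_efforts": joint torques, N m; "eef_pos": TCP position; "tcp_rot": TCP orientation; "contact_force": force on the tool from outside, world axes, zero at the start; "wrist_torque": the same for the moment, N m; "opening": opening from 0.0 (shut) to 1.0 (fully open); "finger_force": force on a finger pad.
Only numpy, scipy, OpenCV 4.12 (cv2) and the standard library are available. Lean on these libraries where they do the work, as an engineer would, in place of code of your own. Each camera call takes 0.05 s, during which the arm holds its last target. There are 200 camera calls.

### The job

With the closed fingers, sweep the three black-topped plywood offcuts across the panel and over its edge into the red scrap tray; slide them, do not lift them. Do not disturb the tape measure that lies among them, the glue bottle or the roll of edging, and let no offcut drop into the blue tray.

Things in the scene. Friction and masses are not known exactly. Their poses are not given: they have to be found in the camera images.
- panel: fixed stack of three light plywood panels, 270 (x) x 300 (y) x 54 mm high, flat on top; origin at the centre of its underside, x roughly away from the robot, y across to the trays; its yaw varies a little. The four things on it lie in separate strips along y, with middles at x = -96, -32, 32, 96 mm; which is in which strip varies
- red_tray: red, empty open tray fixed beside the panel stack (left or right varies), 270 (x, along the edge) x 110 (y) x 50 mm high outside, walls and floor 4 mm; rim 4 mm below the panel's top, near wall 1 mm from the panel's edge; origin at the centre of its underside; axes parallel to the panel's; this is the scrap tray
- blue_tray: blue open tray fixed beside the panel stack (left or right varies), 270 (x, along the edge) x 110 (y) x 50 mm high outside, walls and floor 4 mm; rim 4 mm below the panel's top, near wall 1 mm from the panel's edge; origin at the centre of its underside; axes parallel to the panel's; brass connectors are fixed in it, and stands across the panel from the red tray
- offcut_a: loose black-topped plywood offcut lying flat on the panel stack, 40 (x) x 26 (y) x 18 mm (z), about 18 g; origin at its centre, which is 63 mm above the bench as it lies; slides when pushed
- offcut_b: loose black-topped plywood offcut lying flat on the panel stack, 40 (x) x 26 (y) x 18 mm (z), about 18 g; origin at its centre, which is 63 mm above the bench as it lies; slides when pushed
- offcut_c: loose black-topped plywood offcut lying flat on the panel stack, 40 (x) x 26 (y) x 18 mm (z), about 18 g; origin at its centre, which is 63 mm above the bench as it lies; slides when pushed
- tape: loose round yellow tape measure with a black top, lying on the panel stack among the offcuts, 54 mm diameter, 31 mm high, 160 g, its steel hook sticking 3 mm out of one side; origin at the centre of its underside; leave it where it is
- glue: loose upright white glue bottle with an orange cap and a yellow label on the bench beyond the panel stack, 56 mm diameter, 120 mm high, 300 g; origin at the centre of its underside; leave it where it is
- roll: loose black roll of edging lying flat on the bench beyond the panel stack, 100 mm outside diameter, 68 mm hole, 25 mm high, 150 g; origin at the centre of its underside; leave it where it is
There are look-alikes about, which are no part of the job. What is shaped like the offcut_b but green is not meant.

How it is judged:
By the outcome, as a careful person would: the job done as asked, in the order asked, and still so for the second after the job is handed in, with the robot touching nothing.
It also fails if it takes over 54 s, if anything falls off the work surface, if the arm or the gripper's body presses on something with over 40 N, if the wrist force passes 120 N, or if a joint passes its speed limit or range.

## Working session

There is one attempt and no reset: what is moved stays moved. The work goes in short steps, Python scripts to look and compute and a shell command to move; the robot and the scene stay as the last step left them, time stands still between calls to the robot, and variables do not carry over. Pictures are saved under pics/ and viewed, at most 10 in all, crops included, and the job is handed in when it is done.

```bash
mkdir -p pics; python3 - <<'E'
from plant import get_state, viewer, ctrl
import cv2
for n in("top","scene"):
    cv2.imwrite(f"pics/{n}0.png",viewer.read_camera(n)); print(n,viewer.camera_params(n))
s=get_state(); print(s)
E
```

```text
top {'fov_y': 43.87912638506795, 'cx': 281.1689729054796, 'cy': 208.2713607632795, 'xyz': array([0.49080623, 0.01009183, 1.02511271]), 'attitude': array([-0.03173082,  0.02930171,  0.71223004, -0.70061611])}
scene {'fov_y': 52.142224831146024, 'cx': 276.3433942788429, 'cy': 212.06573812716817, 'xyz': array([0.89450506, 0.43899597, 0.74948672]), 'attitude': array([0.10894228, 0.30813715, 0.89105586, 0.31496432])}
{'time': 0.1, 'qpos': array([ 9.91970382e-01,  2.87085126e-01,  1.57803383e+00,  1.06804240e-05,
        1.27861818e+00, -1.49958807e-01]), 'dq': array([ 0.0006004 , -0.00194198, -0.0018135 , -0.00187276, -0.00010686,
       -0.00072   ]), 'joint_efforts': array([ 5.58216307e-04, -4.07297087e+01, -2.93698847e+01, -1.35006062e-04,
        3.45230292e-03, -2.81318273e-05]), 'eef_pos': array([0.28030682, 0.61338842, 0.23007839]), 'tcp_rot': array([ 2.12795390e-01,  9.77096194e-01, -1.00001411e-03, -3.86902744e-04]), 'contact_force': array([-0.56729313, -0.67868222, -1.22039321]), 'wrist_torque': array([-0.03649979,  0.00732929, -0.0451077 ]), 'finger_force': 0.0, 'opening': 0.9985580078606201}
```

View pics/top0.png

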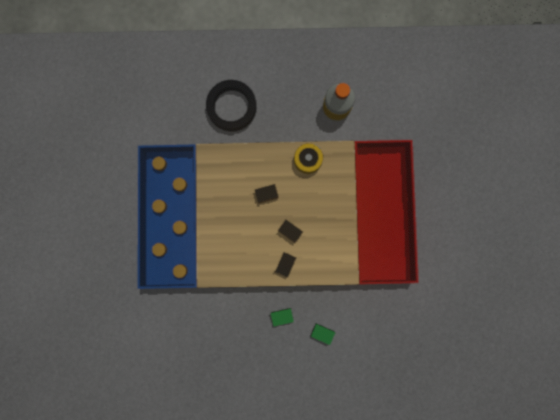

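View pics/scene0.png

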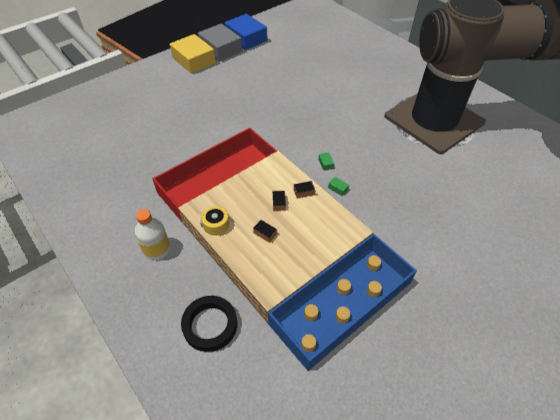

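The top view shows the red tray on the right (columns 357-415) and the blue tray on the left. The black offcuts are at (266,194), (290,231) and (286,265). The tape is at (308,158), alone in the farthest strip. The green pieces on the bench at (281,317) and (322,334) are the look-alikes. The three black-topped pieces on the panel fit the description. I'll confirm them in a crop and measure.

```bash
cat > h.py <<'E'
from plant import get_state, viewer, ctrl
import cv2, numpy as np
from scipy.spatial.transform import Rotation as R
def world(cam,uv,z):
    p=viewer.camera_params(cam); f=210/np.tan(np.radians(p['fov_y']/2))
    uv=np.atleast_2d(uv).astype(float)
    d=np.c_[(uv[:,0]-p['cx'])/f,-(uv[:,1]-p['cy'])/f,-np.ones(len(uv))]
    d=R.from_quat(p['attitude']).apply(d); c=np.array(p['xyz'])
    return (c+d*((z-c[2])/d[:,2])[:,None])[:,:2]
def dark(im,roi=(196,357,143,286)):
    g=im.max(2); m=np.zeros(g.shape,np.uint8); a,b,c,d=roi
    m[c:d,a:b]=(g[c:d,a:b]<75)*255
    out=[]
    for k in cv2.findContours(m,cv2.RETR_EXTERNAL,cv2.CHAIN_APPROX_NONE)[0]:
        if cv2.contourArea(k)>60: out.append(k[:,0,:])
    return out
E
python3 - <<'E'
from h import *
im=viewer.read_camera("top")
for k in dark(im):
    w=world("top",k,0.072)*1000
    r=cv2.minAreaRect(w.astype(np.float32)); print(k.mean(0).round(),np.round(r[0]),np.round(r[1]),round(r[2]), cv2.contourArea(k),w.min(0).round(),w.max(0).round())
print("panel corners",world("top",[[196,144],[355,142],[358,285],[196,287]],.054).round(3).tolist())
print("red rim",world("top",[[355,142],[411,140],[417,282],[359,284]],.05).round(3).tolist())
print("tape",world("top",[[308,157]],.085))
cv2.imwrite("pics/crop.png",cv2.resize(im[130:350,190:430],None,fx=2.7,fy=2.7,interpolation=cv2.INTER_CUBIC))
from scipy.spatial.transform import Rotation as R
print(R.from_quat(get_state()['tcp_rot']).as_matrix().round(3))
E
```

```text
[285. 265.] [470.   7.] [24. 40.] 65 260.0 [450.  -9.] [491.  26.]
[290. 231.] [531.  -2.] [38. 26.] 52 266.0 [513. -23.] [552.  17.]
[266. 194.] [600.  41.] [27. 40.] 15 284.5 [584.  20.] [617.  60.]
[308. 157.] [669. -39.] [33. 32.] 89 235.0 [653. -55.] [685. -22.]
panel corners [[0.7, 0.172], [0.698, -0.129], [0.43, -0.127], [0.432, 0.172]]
red rim [[0.699, -0.129], [0.701, -0.236], [0.434, -0.237], [0.432, -0.129]]
tape [[ 0.66530156 -0.03782925]]
[[-0.909  0.416 -0.001]
 [ 0.416  0.909 -0.002]
 [ 0.    -0.002 -1.   ]]
```

View pics/crop.png

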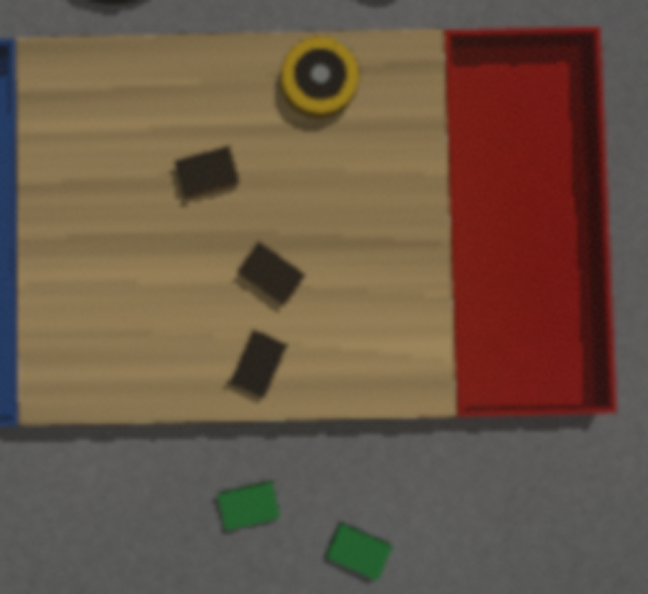

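The crop confirms three black-topped pieces on the panel, at crop (206,175), (270,275) and (258,365). The two green ones are off the panel. Next I'll close the fingers and turn the tool so its x axis lies along world +y, so the 29 mm wide face does the pushing.

```bash
python3 -m handwheel '[[[0,0,0,0,6.54],[0,0,0,0,6.54],[0,0,0,0,6.54],[0,0,0,0,6.54],[0,0,0,0,6.54],[0,0,0,0,6.54],[0,0,0,0,6.54],[0,0,0,0,6.54],[0,0,0,0,6.54],[0,0,0,0,6.54],[0,0,0,0,0]]]' 40
```

```text
time: 1.07
eef_pos: [0.2805, 0.6137, 0.2307]
tcp_rot: [0.708, 0.707, -0.001, 0.0]
contact_force: [-0.1, 0.4, -0.4]
opening: -0.003
finger_force: 0.0
```

```bash
python3 -m handwheel '[[[0,-0.025,0.016,0,0],[0,-0.025,0.016,0,0],[0,-0.025,0.016,0,0],[0,-0.025,0.016,0,0],[0,-0.025,0.016,0,0],[0,-0.025,0.016,0,0],[0,-0.025,0.016,0,0],[0,-0.025,0.016,0,0],[0,-0.025,0.016,0,0],[0,-0.025,0.016,0,0],[0,-0.025,0.016,0,0],[0,-0.025,0.016,0,0]]]' && python3 -m handwheel '[[[0,-0.025,0.016,0,0],[0,-0.025,0.016,0,0],[0,-0.025,0.016,0,0],[0,-0.025,0.016,0,0],[0,-0.025,0.016,0,0],[0,-0.025,0.016,0,0],[0,-0.025,0.016,0,0],[0,-0.025,0.016,0,0],[0,0,0,0,0],[0,0,0,0,0]]]'
```

```text
time: 2.07
eef_pos: [0.4732, 0.3126, 0.2312]
tcp_rot: [0.706, 0.708, -0.0, -0.0]
contact_force: [0.6, -0.1, -0.1]
opening: -0.002
finger_force: 0.0
time: 2.9
eef_pos: [0.6013, 0.1127, 0.2309]
tcp_rot: [0.707, 0.707, -0.0, -0.0]
contact_force: [-0.3, 0.6, 1.0]
opening: -0.001
finger_force: 0.0
```

```bash
python3 -m handwheel '[[[0,-0.005,-0.002,0.03,0],[0,-0.005,0,0.03,0],[0,0,0,0.03,0],[0,0,0,0.03,0],[0,0,0,0.025,0],[0,0,0,0.015,0],[0,0,0,0.01,0],[0,0,0,0,0],[0,0,0,0,0]]]'; python3 - <<'E'
from h import *
cv2.imwrite("pics/t1.png",cv2.resize(viewer.read_camera("top")[120:310,130:430],None,fx=2.4,fy=2.4))
E
```

```text
time: 3.65
eef_pos: [0.5987, 0.1048, 0.0615]
tcp_rot: [0.706, 0.708, -0.0, -0.0]
contact_force: [0.5, 0.3, -0.5]
opening: 0.002
finger_force: 0.0
```

View pics/t1.png

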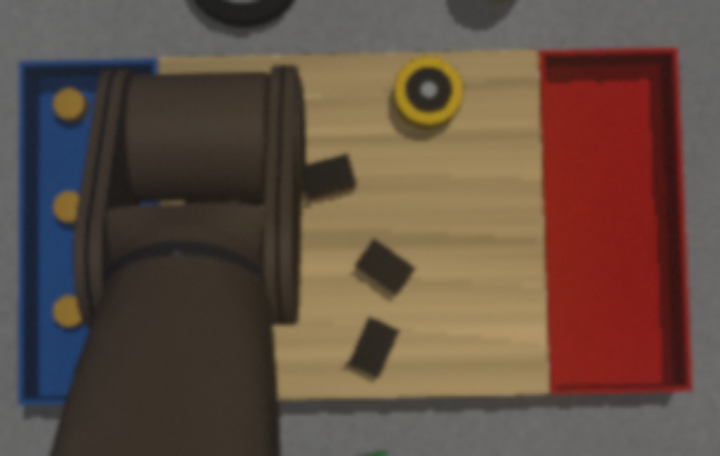

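The fingers are down behind the first offcut, which shows at (328,177) in the crop, and the tape is clear. Sweeping.

```bash
python3 -m handwheel '[[[0,-0.01,0,0,0],[0,-0.01,0,0,0],[0,-0.008,0,0,0],[0,-0.008,0,0,0],[0,-0.008,0,0,0],[0,-0.008,0,0,0],[0,-0.008,0,0,0],[0,-0.008,0,0,0],[0,-0.008,0,0,0],[0,-0.008,0,0,0]]]'; python3 - <<'E'
from h import *
im=viewer.read_camera("top")
for k in dark(im,(262,357,143,286)):
    r=cv2.minAreaRect((world("top",k,0.072)*1000).astype(np.float32)); print(np.round(r[0]),np.round(r[1]),round(r[2]))
cv2.imwrite("pics/s1.png",viewer.read_camera("scene")[100:340,100:420])
E
```

```text
time: 4.53
eef_pos: [0.5989, 0.0193, 0.0613]
tcp_rot: [0.707, 0.707, -0.0, -0.0]
contact_force: [-0.1, 0.9, 0.3]
opening: -0.002
finger_force: 0.2
[559.  -3.] [104. 252.] 89
```

View pics/s1.png

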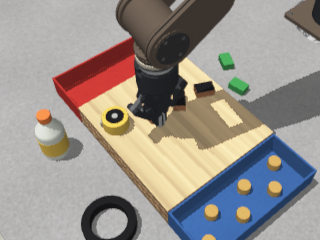

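The gripper stands behind the hidden first offcut, and the tape at (115,120) is untouched. Continuing.

```bash
python3 -m handwheel '[[[0,-0.009,0,0,0],[0,-0.009,0,0,0],[0,-0.009,0,0,0],[0,-0.009,0,0,0],[0,-0.009,0,0,0],[0,-0.009,0,0,0],[0,-0.009,0,0,0],[0,-0.009,0,0,0],[0,-0.009,0,0,0],[0,-0.009,0,0,0]]]'; python3 - <<'E'
from h import *
im=viewer.read_camera("top")
cv2.imwrite("pics/t2.png",cv2.resize(im[120:310,130:430],None,fx=2.4,fy=2.4))
E
```

```text
time: 5.47
eef_pos: [0.599, -0.0709, 0.0613]
tcp_rot: [0.707, 0.707, 0.0, 0.0]
contact_force: [0.1, -0.1, -0.4]
opening: 0.005
finger_force: 0.1
```

View pics/t2.png

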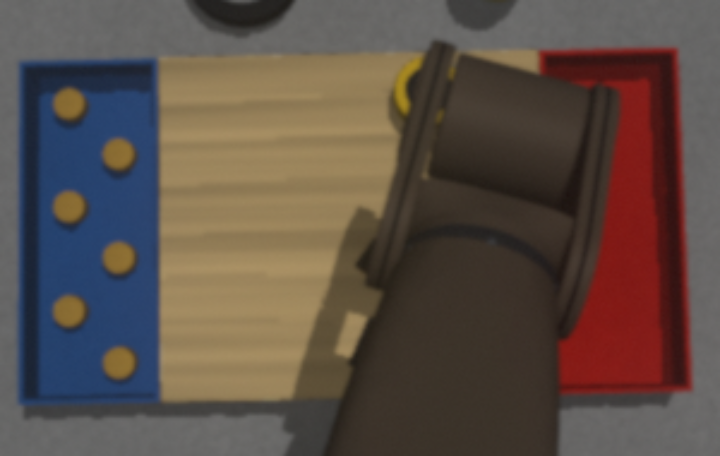

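```bash
python3 -m handwheel '[[[0,-0.009,0,0,0],[0,-0.009,0,0,0],[0,-0.009,0,0,0],[0,-0.009,0,0,0],[0,-0.009,0,0,0],[0,-0.009,0,0,0],[0,-0.009,0,0,0],[0,-0.009,0,0,0],[0,-0.009,0,0,0],[0,0,0,0,0],[0,0,0,0,0]]]' && python3 -m handwheel '[[[0,0.005,0,-0.02,0],[0,0,0,-0.03,0],[0,0.02,-0.01,-0.02,0],[0,0.025,-0.01,0,0],[0,0.025,-0.01,0,0],[0,0.025,-0.01,0,0],[0,0.025,-0.01,0,0],[0,0.025,-0.01,0,0],[0,0.025,-0.008,0,0],[0,0.025,0,0,0],[0,0,0,0,0],[0,0,0,0,0]]]'; python3 - <<'E'
from h import *
im=viewer.read_camera("top")
cv2.imwrite("pics/t3.png",cv2.resize(im[120:310,130:430],None,fx=2.4,fy=2.4))
E
```

```text
time: 6.43
eef_pos: [0.599, -0.1515, 0.0613]
tcp_rot: [0.707, 0.707, 0.0, -0.0]
contact_force: [-0.6, 0.6, 0.4]
opening: 0.0
finger_force: 0.0
time: 7.43
eef_pos: [0.5306, 0.0504, 0.1314]
tcp_rot: [0.706, 0.708, -0.0, 0.0]
contact_force: [-0.1, -0.4, 0.3]
opening: -0.004
finger_force: 0.0
```

View pics/t3.png

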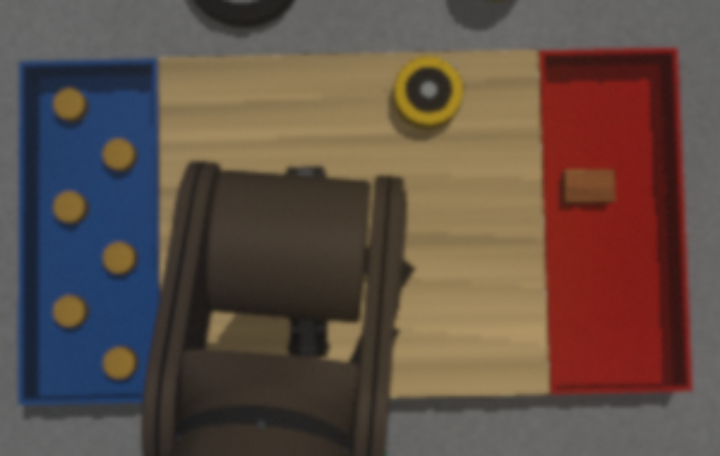

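The first offcut lies in the red tray at (588,185), turned over, and the tape has not moved. The second and third are next in line; now sweeping the second.

```bash
python3 -m handwheel '[[[0,0,0,0.03,0],[0,0,0,0.03,0],[0,0,0,0.01,0],[0,0,0,0,0],[0,0,0,0,0],[0,-0.009,0,0,0],[0,-0.009,0,0,0],[0,-0.009,0,0,0],[0,-0.009,0,0,0],[0,-0.009,0,0,0],[0,-0.009,0,0,0],[0,-0.009,0,0,0]]]' && python3 -m handwheel '[[[0,-0.009,0,0,0],[0,-0.009,0,0,0],[0,-0.009,0,0,0],[0,-0.009,0,0,0],[0,-0.009,0,0,0],[0,-0.009,0,0,0],[0,-0.009,0,0,0],[0,-0.009,0,0,0],[0,-0.009,0,0,0],[0,-0.009,0,0,0],[0,-0.009,0,0,0],[0,-0.009,0,0,0]]]' && python3 -m handwheel '[[[0,-0.009,0,0,0],[0,-0.009,0,0,0],[0,-0.009,0,0,0],[0,-0.006,0,0,0],[0,0,0,0,0],[0,0,0,0,0]]]' && python3 -m handwheel '[[[0,0.005,0,-0.02,0],[0,0,0,-0.03,0],[0,0.02,-0.01,-0.02,0],[0,0.025,-0.01,0,0],[0,0.025,-0.01,0,0],[0,0.025,-0.01,0,0],[0,0.025,-0.01,0,0],[0,0.025,-0.01,0,0],[0,0.025,0,0,0],[0,0.025,0,0,0],[0,0.005,0,0,0],[0,0,0,0,0]]]'; python3 - <<'E'
from h import *
im=viewer.read_camera("top")
cv2.imwrite("pics/t4.png",cv2.resize(im[120:310,130:430],None,fx=2.4,fy=2.4))
E
```

```text
time: 8.48
eef_pos: [0.531, -0.0151, 0.0615]
tcp_rot: [0.707, 0.707, 0.0, 0.0]
contact_force: [0.1, -0.1, 0.6]
opening: -0.001
finger_force: 0.1
time: 9.48
eef_pos: [0.531, -0.1229, 0.0613]
tcp_rot: [0.707, 0.707, -0.0, 0.0]
contact_force: [-0.1, -1.0, 0.8]
opening: 0.002
finger_force: 0.0
time: 9.98
eef_pos: [0.531, -0.1553, 0.0613]
tcp_rot: [0.707, 0.707, 0.0, -0.0]
contact_force: [0.2, -0.8, -0.2]
opening: -0.002
finger_force: 0.0
time: 10.98
eef_pos: [0.4705, 0.0515, 0.1313]
tcp_rot: [0.706, 0.709, -0.0, -0.0]
contact_force: [-0.0, -0.3, 0.3]
opening: -0.0
finger_force: 0.0
```

View pics/t4.png

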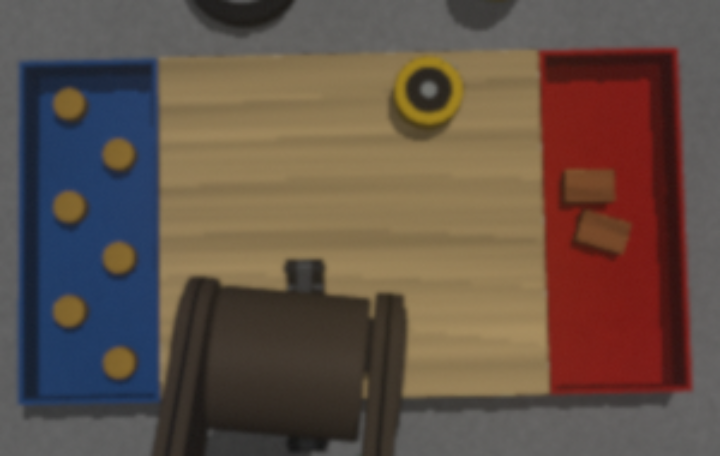

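The second offcut is in the red tray at (602,232). Now the third.

```bash
python3 -m handwheel '[[[0,0,0,0.03,0],[0,0,0,0.03,0],[0,0,0,0.01,0],[0,0,0,0,0],[0,0,0,0,0],[0,-0.009,0,0,0],[0,-0.009,0,0,0],[0,-0.009,0,0,0],[0,-0.009,0,0,0],[0,-0.009,0,0,0],[0,-0.009,0,0,0],[0,-0.009,0,0,0]]]' && python3 -m handwheel '[[[0,-0.009,0,0,0],[0,-0.009,0,0,0],[0,-0.009,0,0,0],[0,-0.009,0,0,0],[0,-0.009,0,0,0],[0,-0.009,0,0,0],[0,-0.009,0,0,0],[0,-0.009,0,0,0],[0,-0.009,0,0,0],[0,-0.009,0,0,0],[0,-0.009,0,0,0],[0,-0.009,0,0,0]]]' && python3 -m handwheel '[[[0,-0.009,0,0,0],[0,-0.009,0,0,0],[0,-0.009,0,0,0],[0,-0.007,0,0,0],[0,0,0,0,0],[0,0,0,0,0]]]' && python3 -m handwheel '[[[0,0.005,0,-0.02,0],[0,0,0,-0.03,0],[0,0.02,0,-0.03,0],[0,0.035,0,-0.02,0],[0,0.035,0,0,0],[0,0.035,0,0,0],[0,0.035,0,0,0],[0,0.035,0,0,0],[0,0.035,0,0,0],[0,0.035,0,0,0],[0,0.035,0,0,0],[0,0,0,0,0]]]'; python3 - <<'E'
from h import *
im=viewer.read_camera("top")
cv2.imwrite("pics/t5.png",cv2.resize(im[60:350,130:430],None,fx=2,fy=2))
E
```

```text
time: 12.03
eef_pos: [0.471, -0.0141, 0.0616]
tcp_rot: [0.707, 0.707, 0.0, 0.0]
contact_force: [0.1, 0.2, 0.8]
opening: -0.002
finger_force: 0.1
time: 13.03
eef_pos: [0.471, -0.1219, 0.0613]
tcp_rot: [0.707, 0.707, -0.0, 0.0]
contact_force: [-0.3, -0.1, -0.4]
opening: 0.005
finger_force: 0.0
time: 13.53
eef_pos: [0.471, -0.1554, 0.0613]
tcp_rot: [0.707, 0.707, 0.0, -0.0]
contact_force: [0.7, -0.0, -0.2]
opening: -0.002
finger_force: 0.0
time: 14.53
eef_pos: [0.4698, 0.1552, 0.1614]
tcp_rot: [0.705, 0.709, 0.001, -0.001]
contact_force: [-0.4, -0.1, 0.3]
opening: 0.005
finger_force: 0.0
```

View pics/t5.png

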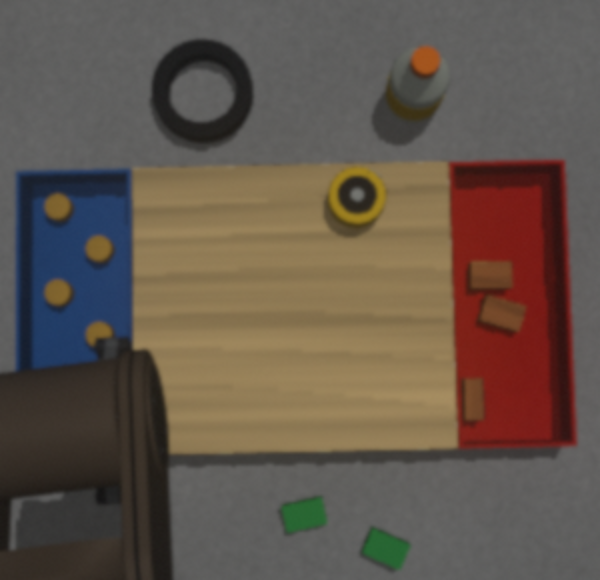

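All three offcuts are in the red tray, at (491,276), (502,313) and (473,400). The tape, roll and glue are where they were, and the arm is clear.

```bash
python3 -c "from plant import sign_off; print(sign_off())"
```

```text
the job is handed in; nothing more can be done
None
```

All three black-topped offcuts were slid into the red tray, the tape, glue and roll stayed where they were, nothing fell into the blue tray, and the job was handed in at about 14.6 s.

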